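Bring out the beaker's carrier of a sample loader

ROBOT

A 6-joint arm with a two-finger parallel gripper is mounted at the origin on a cart in front of the work surface, level with it; the furniture and walls round the work are solid. World frame = base frame: x ahead of the robot, y to its left, z up, the work surface at z = 0. Lengths are in m, angles in rad, forces in N, time in s.
With the tool pointing down it reaches from about 0.325 to 0.9 m from the base axis. Payload 6.1 kg.
Tool frame: the origin (TCP) lies where the fingers leave the gripper's body, on its centre line; the fingertips stand 70 mm ahead of it and the grasp point (between the pads) lies 51 mm ahead of it; z points along the fingers, y is the direction in which the jaws open and shut (so a half turn about z gives the same grasp; the last joint's range is limited). The gripper opens to 87 mm and grips with 3 to 60 N. Pads are 19 mm wide; open, the fingers measure 117 mm over their backs; the gripper's body (75 mm by 190 mm) begins 51 mm behind the grasp point.
Start: joints at [1.136, 0.22, 1.526, -0, 1.395, -0.126], TCP at [0.19, 0.595, 0.292] pointing down, gripper open.
Joint ranges: [-2.98, 2.98], [-0.91, 2.08], [0.09, 2.57], [-1.24, 4.39], [0.2, 2.65], [-2.68, 2.68]. Speed limits (rad/s): [2.57, 2.57, 3.01, 3.14, 3.14, 3.14].

INTERFACE

Orientations are given as a unit quaternion [w, x, y, z].
In Python, from rig import r gives the robot as it stands.
- The arm moves only by the shell command python3 -m crank 'ROWS' [OPENING] [FORCE]. ROWS is JSON, one flat list of numbers, 6 for each row, row after row: the shift along the world's x, y, z in units of 0.15 m (1.0 is 0.15 m), then the turn, a rotation vector about the world's x, y, z in units of 90 degrees (1.0 is 90 degrees). In form: [x, y, z, wx, wy, wz, x, y, z, wx, wy, wz, ...]. A call has 1 to 5 rows; each row is the pose to reach, as a shift and turn from the pose measured when the call began; what a row does not reach only later rows make up. A row lasts 1/10 s, in which the tool goes at most 50 mm and 8.59 degrees, less where a joint would pass 70% of its speed; a pose out of reach is approached as far as the arm can. A call with a number of a shift or a turn outside -1 to 1 is refused whole. A call with a gripper value outside its range is refused whole. OPENING is the closure, from 0 (fully open) to 1 (shut), set as the call begins (- or left out, the last holds). The fingers move at their own pace and stop on an object; FORCE is the grip in N (left out, the last holds). Time passes only in rows, so rows that repeat a pose let the fingers close. It gives the time, the measured TCP pose, the force and the opening at its end, in the units of the state.
- r.get_obs(): the state, without advancing time (a new reading comes with each control period).
- r.get_image(name): name is "scene" or "top" or "wrist"; returns a dict with "image" (384x512x3 uint8, red, green, blue), "K" (3x3 intrinsics, pixels), "R" (3x3) and "t" (3): a world point X has camera coordinates R X + t. Camera axes: x right, y down, z forward; pixel columns grow to the right and rows downward; lengths in m; the calibration is good to about 2 mm. A picture is of the moment at which its call begins. There is no depth.
- r.close_job(): hands the job in, once; it reports no verdict.
Trained networks look in a picture, given as the dict that the camera call returned (one of the last four; its "shot" number tells which), for a name from the list of things; names that differ only in an ending like _2 or _b are one class to them, and where a whole thing is asked for, a point or a joint stands for the part that bears it (a point fixed in the world has none). Each returns a list of dicts, best first, with "score" (0 to 1); they miss things now and then, are a little off and sometimes report something else, mostly with a low value. They report only what shows in the picture. A call takes as long as a camera call. They do not tell look-alikes from the thing itself.
- r.recognise(picture, target): "at" ([column, row] in pixels, amid what is visible of it).
The state is a dict: "time": time; "joint_positions": joint angles; "joint_velocities": joint speeds; "effort": joint torques, N m; "tool_pos": TCP position; "tcp_rot": TCP orientation; "ft_force": force on the tool from outside, world axes, zero at the start; "ft_torque": the same for the moment, N m; "finger_gap": finger opening in m.
Only numpy, scipy, OpenCV 4.12 (cv2) and the standard library are available. Lean on these libraries where they do the work, as an engineer would, in place of code of your own. Each camera call takes 0.05 s, during which the arm holds its last target. There are 200 camera calls.

TASK

Both carriers of the two-lane sample loader have been left a little ajar. Slide the carrier with the amber dropping bottle fully home by pushing its blue lip from the front, and draw the carrier with the beaker out to its end stop by hooking a fingertip behind its blue lip, in either order. Do not pinch the lips, do not touch or tip the beaker or the bottle that ride on the carriers, and leave the timer, the marker and the red-capped bottle alone.

Things in the scene. Friction and masses are not known exactly. Their poses are not given: they have to be found in the camera images.
- loader: two-lane sample loader, fixed to the bench: grey bed 175 (x) x 188 (y) x 15 mm with guide rails to 29 mm high, and a clear splash hood 118 mm high over its back half (from x = 0 to x = +95 mm in its frame), open at the front. Origin on the bench, x = -80 mm is the front edge of the bed; its -x axis points out of the front, along which the carriers come out; lanes at y = +46 mm (left) and y = -46 mm (right).
- left_carrier (a joint): how far the left carrier (+y lane of the loader, the left one seen from the loader's front) is drawn out, m: 0 = fully home, 0.075 = fully out at its end stop. It slides horizontally along the loader's -x; constant friction about 2.5 N, no spring, it stays where it is left. The carrier is a plate 165 x 78 mm whose floor is 24 mm above the bench.
- left_lip (a point): middle of the top edge of the inner (back) face of the left carrier's upturned blue front lip; moves with the carrier. 50 mm above the bench when the loader stands on it; the lip is 60 mm wide (along the loader's y), 6 mm thick (from this point to 6 mm towards -x), upright, and stands 26 mm above the carrier's floor. Behind it (towards +x) the floor is free for 70 mm up to a 5 mm rim round the place where the vessel stands. Axes as the loader's.
- right_carrier (a joint): how far the right carrier (-y lane of the loader, the right one seen from the loader's front) is drawn out, m: 0 = fully home, 0.075 = fully out at its end stop. It slides horizontally along the loader's -x; constant friction about 2.5 N, no spring, it stays where it is left. The carrier is a plate 165 x 78 mm whose floor is 24 mm above the bench.
- right_lip (a point): middle of the top edge of the inner (back) face of the right carrier's upturned blue front lip; moves with the carrier. 50 mm above the bench when the loader stands on it; the lip is 60 mm wide (along the loader's y), 6 mm thick (from this point to 6 mm towards -x), upright, and stands 26 mm above the carrier's floor. Behind it (towards +x) the floor is free for 70 mm up to a 5 mm rim round the place where the vessel stands. Axes as the loader's.
- beaker_mid (a point): centre (half-way up) of the small clear glass beaker, 45 mm across, 52 mm high, that stands loose on one of the two carriers (which one varies)
- bottle_mid (a point): centre of the small amber dropping bottle, 35 mm across, 72 mm high, that stands loose on the other carrier
- timer_mid (a point): centre of a white bench timer, 46 x 68 x 52 mm, standing loose beside the loader; leave alone
- marker_mid (a point): centre of a blue and white marker pen, 130 mm long, 14 mm thick, lying loose beside the loader; leave alone
- red_bottle_mid (a point): centre of a bottle with a red cap, 37 mm across, 72 mm high, standing loose beside the loader; leave alone
- beaker_s: the same beaker; origin at the centre of its underside
- bottle_s: the same amber bottle; origin at the centre of its underside
Mind the look-alikes: they are no part of the job. What is shaped like the bottle_s but turquoise or yellow is not meant.

How it is judged:
By the outcome, as a careful person would: the job done as asked, in the order asked, and still so for the second after the job is handed in, with the robot touching nothing.
It also fails if it takes over 40 s, if anything falls off the work surface, if the arm or the gripper's body presses on something with over 40 N, if the wrist force passes 120 N, or if a joint passes its speed limit or range.

## Working session

There is one attempt and no reset: what is moved stays moved. The work goes in short steps, Python scripts to look and compute and a shell command to move; the robot and the scene stay as the last step left them, time stands still between calls to the robot, and variables do not carry over. Pictures are saved under pics/ and viewed, about 8 in all and at most 12, crops included, and the job is handed in when it is done.

```bash
mkdir -p pics; ls; cat > h.py <<'E'
import numpy as np, cv2
from rig import r
def ray(p,uv):
    K,R,t=map(np.array,(p['K'],p['R'],p['t']))
    d=R.T@np.linalg.inv(K)@np.array([uv[0],uv[1],1.]); c=-R.T@t
    return c,d/np.linalg.norm(d)
def atz(p,uv,z):
    c,d=ray(p,uv); return c+d*(z-c[2])/d[2]
def proj(p,X):
    K,R,t=map(np.array,(p['K'],p['R'],p['t'])); q=K@(R@np.array(X)+t); return q[:2]/q[2]
def tri(obs):
    A=np.zeros((3,3));b=np.zeros(3)
    for p,uv in obs:
        c,d=ray(p,uv);M=np.eye(3)-np.outer(d,d);A+=M;b+=M@c
    return np.linalg.solve(A,b)
def save(p,n,crop=None,s=1):
    im=np.array(p['image'])[:,:,::-1]
    if crop: a,b,c,d=crop; im=im[b:d,a:c]
    cv2.imwrite('pics/'+n,cv2.resize(im,None,fx=s,fy=s,interpolation=cv2.INTER_CUBIC))
E
python3 - <<'E'
from h import *
np.set_printoptions(precision=4,suppress=True)
P={n:r.get_image(n) for n in('scene','top')}
im=np.hstack([P['scene']['image'],P['top']['image']])
cv2.imwrite('pics/a.png',cv2.resize(np.vstack([P['scene']['image'],P['top']['image']])[:,:,::-1],None,fx=.78,fy=.78))
for n in ['loader','left_lip','right_lip','beaker_mid','bottle_mid','timer_mid','marker_mid','red_bottle_mid']:
    D={}
    for c in P:
        L=r.recognise(P[c],n); D[c]=L
        print(n,c,[(np.round(x['at'],1).tolist(),round(x['score'],2)) for x in L[:4]])
    if D['scene'] and D['top']: print('  tri',tri([(P[c],D[c][0]['at']) for c in P]))
print(r.get_obs())
E
```

```text
pics
loader scene [([292.8, 190.5], 0.76)]
loader top [([275.6, 157.7], 0.76)]
  tri [0.5328 0.2528 0.0347]
left_lip scene [([261.4, 187.9], 0.59)]
left_lip top [([245.1, 165.7], 0.91), ([232.5, 112.7], 0.48)]
  tri [0.5187 0.3201 0.0202]
right_lip scene [([272.4, 218.5], 0.96)]
right_lip top [([276.1, 192.1], 0.77)]
  tri [0.4568 0.2539 0.0198]
beaker_mid scene [([298.2, 202.6], 0.85)]
beaker_mid top [([290.4, 171.2], 0.71)]
  tri [0.5001 0.2223 0.0435]
bottle_mid scene [([198.3, 266.0], 0.84), ([198.7, 175.5], 0.78), ([221.2, 160.5], 0.61), ([287.0, 172.2], 0.57)]
bottle_mid top [([187.7, 150.5], 0.71), ([256.3, 272.2], 0.68), ([189.0, 186.7], 0.62)]
  tri [ 0.6271  0.5639 -0.5161]
timer_mid scene [([270.2, 149.1], 0.54), ([288.2, 174.8], 0.48)]
timer_mid top [([231.7, 112.6], 0.74), ([337.3, 182.7], 0.58)]
  tri [0.6313 0.3554 0.0354]
marker_mid scene [([268.2, 278.0], 0.7)]
marker_mid top [([302.0, 245.6], 0.9)]
  tri [0.339  0.1958 0.0048]
red_bottle_mid scene [([342.6, 235.3], 0.69), ([274.1, 218.6], 0.37)]
red_bottle_mid top [([338.4, 182.8], 0.69)]
  tri [0.4746 0.1161 0.0353]
{'time': 0.9, 'joint_positions': array([ 1.1359,  0.2203,  1.5265, -0.    ,  1.3947, -0.1261]), 'joint_velocities': array([-0.0027, -0.0012, -0.0001,  0.0009, -0.0006,  0.0009]), 'effort': array([ -0.0005, -49.4552, -38.7715,   0.07  ,   0.0469,  -0.    ]), 'tool_pos': array([0.1899, 0.5954, 0.2923]), 'tcp_rot': array([0.    , 0.1538, 0.9881, 0.    ]), 'ft_force': array([-0.0749,  0.6392, -0.5975]), 'ft_torque': array([ 0.0136, -0.0006, -0.0206]), 'finger_gap': 0.08713986513143583}
```

```bash
python3 - <<'E'
from h import *
P={n:r.get_image(n) for n in('scene','top')}
save(P['scene'],'s1.png',(170,110,390,310),3.6)
save(P['top'],'t1.png',(170,80,370,290),2.85)
E
```

```text
(no output)
```

View pics/s1.png

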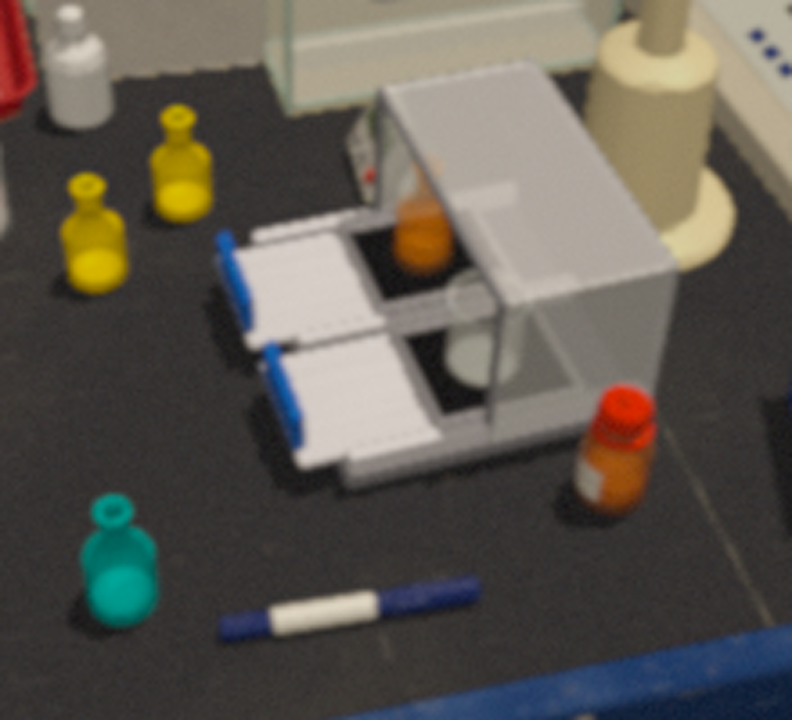

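View pics/t1.png

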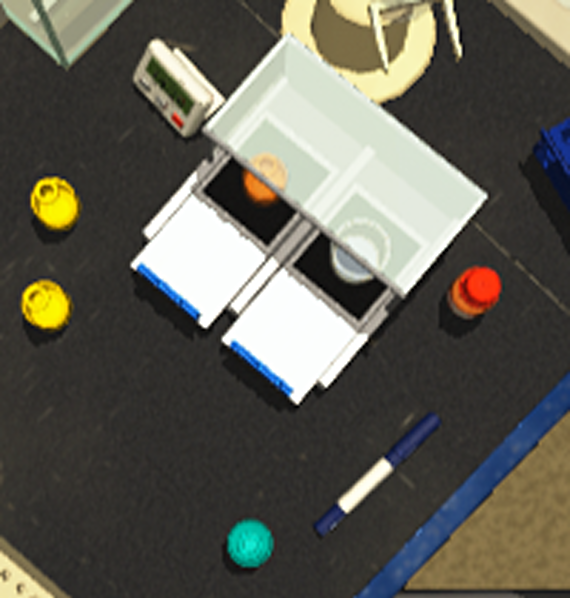

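```bash
python3 - <<'E'
from h import *
np.set_printoptions(precision=4,suppress=True)
for n,box in(('top',(205,165,285,225)),('scene',(225,165,260,240))):
    p=r.get_image(n); im=np.array(p['image']).astype(int)
    R,G,B=im[...,0],im[...,1],im[...,2]
    m=((B>R+60)&(B>G+30)).astype(np.uint8); k=np.zeros_like(m);k[box[1]:box[3],box[0]:box[2]]=1;m&=k
    nn,lab,st,ce=cv2.connectedComponentsWithStats(m)
    for i in range(1,nn):
        if st[i,4]<15: continue
        ys,xs=np.nonzero(lab==i); pts=np.c_[xs,ys].astype(float)
        rect=cv2.minAreaRect(pts.astype(np.float32))
        W=np.array([atz(p,u,.05) for u in pts])[:,:2]; c=W.mean(0); w,v=np.linalg.eigh(np.cov((W-c).T))
        q=(W-c)@v; print(n,st[i],ce[i],'world@.05',c,'long axis',v[:,1],'ext',np.ptp(q,axis=0)); 
    print('cam',-np.array(p['R']).T@p['t'])
p=r.get_image('top')
# crop corners -> bed/hood
f=lambda x,y:(x/2.85+170,y/2.85+80)
for nm,x,y,z in[('hood BL',205,130,.118),('hood back l',290,38,.118),('hood back r',487,195,.118),('hood front r',405,297,.118),('plate L front l',132,265,.024),('pl L fr r',205,327,.024),('R fl',224,342,.024),('R fr',298,404,.024)]:
    print(nm,atz(p,f(x,y),z))
E
```

```text
top [218 172  22  20  88] [228.5 181.5] world@.05 [0.4778 0.3576] long axis [0.6576 0.7533] ext [0.0069 0.0588]
top [251 199  22  20  88] [261.4091 208.6932] world@.05 [0.418  0.2872] long axis [0.6562 0.7546] ext [0.0069 0.0578]
cam [0.3403 0.2973 1.0423]
scene [230 174  10  27 100] [234.51 185.56] world@.05 [0.4705 0.3516] long axis [-0.7084 -0.7058] ext [0.0094 0.0784]
scene [243 205  11  29 114] [248.1842 217.9211] world@.05 [0.4094 0.2799] long axis [-0.7085 -0.7058] ext [0.0096 0.0729]
cam [-0.0702 -0.0362  0.6585]
hood BL [0.5833 0.3255 0.118 ]
hood back l [0.6509 0.2634 0.118 ]
hood back r [0.5338 0.1243 0.118 ]
hood front r [0.4609 0.185  0.118 ]
plate L front l [0.5009 0.3861 0.024 ]
pl L fr r [0.4515 0.3296 0.024 ]
R fl [0.4397 0.315  0.024 ]
R fr [0.3909 0.2584 0.024 ]
```

The amber bottle is in the left lane (scene crop 420,235, about full-image px 287,175). The beaker is in the right lane (scene px about 303,201). So the left carrier gets pushed home and the right one drawn out.

Look-alikes to ignore, in scene px:
- yellow bottles at (198,176) and (221,161)
- teal bottle at (198,266)
- red-capped bottle at (342,235)

The lip spacing of 92 mm and length of 58–60 mm match the spec. I'll move with the fingers shut and the tool y along the loader's y.

```bash
python3 -m crank '[0.2,-0.16,0,0,0,-0.06, 0.45,-0.37,0,0,0,-0.13, 0.7,-0.58,0,0,0,-0.2, 0.9,-0.74,0,0,0,-0.26, 0.9,-0.74,0,0,0,-0.26]' 1 20; python3 -m crank '[0.25,-0.2,-0.1,0,0,0, 0.5,-0.4,-0.3,0,0,0, 0.75,-0.6,-0.5,0,0,0, 0.9,-0.74,-0.6,0,0,0, 0.9,-0.74,-0.6,0,0,0]'
cat >> h.py <<'E'
ux=np.array([.7545,-.6563]);uy=np.array([.6563,.7545])
def blue(p,box,z=.05):
    im=np.array(p['image']).astype(int);R,G,B=im[...,0],im[...,1],im[...,2]
    m=((B>R+60)&(B>G+30)).astype(np.uint8); k=np.zeros_like(m);k[box[1]:box[3],box[0]:box[2]]=1;m&=k
    nn,lab,st,ce=cv2.connectedComponentsWithStats(m)
    for i in range(1,nn):
        if st[i,4]<15: continue
        ys,xs=np.nonzero(lab==i); W=np.array([atz(p,u,z) for u in np.c_[xs,ys]])[:,:2]
        q=np.c_[W@ux,W@uy]; print(st[i],ce[i].round(1),'s,w',q.mean(0),'s',q.min(0),q.max(0))
def tcp():
    o=r.get_obs();t=o['tool_pos'];print('t',o['time'],'tcp',t,'s,w',t[:2]@ux,t[:2]@uy,'q',o['tcp_rot'],'F',o['ft_force'],'Fs',o['ft_force'][:2]@ux,'gap',o['finger_gap'])
np.set_printoptions(precision=4,suppress=True)
E
python3 - <<'E'
from h import *
tcp(); p=r.get_image('wrist'); save(p,'w1.png'); blue(p,(0,0,512,384))
p=r.get_image('top'); blue(p,(205,165,285,225))
E
```

```text
time: 1.65
tool_pos: [0.3285, 0.4817, 0.2924]
tcp_rot: [0.001, 0.354, 0.935, -0.0]
ft_force: [-0.6, 0.2, -0.2]
finger_gap: 0.0546
time: 2.15
tool_pos: [0.4647, 0.3669, 0.1984]
tcp_rot: [-0.0, 0.356, 0.935, -0.003]
ft_force: [-0.8, 0.4, -0.1]
finger_gap: 0.0152
t 2.15 tcp [0.4647 0.3669 0.1984] s,w 0.10976474614346371 0.5817980513958259 q [-0.0004  0.3559  0.9345 -0.0028] F [-0.8026  0.4251 -0.0519] Fs -0.8845216451361675 gap 0.015181917727293943
[ 415    2   80   71 3950] [456.2  36.7] s,w [-0.0229  0.7398] s [-0.0467  0.7082] [0.0025 0.7689]
[   0   94   23  131 1348] [  8.2 173.3] s,w [0.0835 0.3567] s [0.0152 0.3459] [0.1318 0.3673]
[ 56 147   5   9  29] [ 58.6 150.3] s,w [0.0625 0.4069] s [0.0596 0.4052] [0.0666 0.4086]
[ 55 161   6   7  24] [ 57.4 164.3] s,w [0.0749 0.4032] s [0.0719 0.4015] [0.0774 0.4053]
[228 206  60  15 676] [257.4 212.1] s,w [0.1218 0.5819] s [0.1158 0.5542] [0.1295 0.6097]
[129 208  67  15 742] [163.  213.9] s,w [0.1228 0.4932] s [0.1168 0.4601] [0.1307 0.5237]
[258 205  15  14  59] [265.  211.7] s,w [0.1269 0.481 ] s [0.1234 0.4624] [0.1304 0.5004]
```

View pics/w1.png

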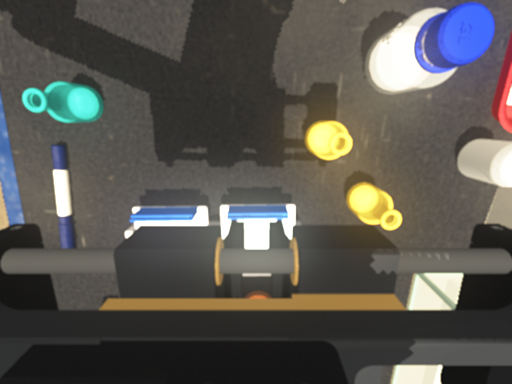

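The wrist view shows the left lip at px (257,212) and the right lip at (163,214), and both agree with the top camera to within 2 mm. I'll descend in front of the left lip.

```bash
python3 -m crank '[-0.055,0.048,-0.1,0,0,0, -0.055,0.048,-0.3,0,0,0, -0.055,0.048,-0.5,0,0,0, -0.055,0.048,-0.64,0,0,0, -0.055,0.048,-0.64,0,0,0]'; python3 -c "
from h import *
tcp()"
```

```text
time: 2.75
tool_pos: [0.4511, 0.378, 0.1019]
tcp_rot: [-0.002, 0.354, 0.935, -0.003]
ft_force: [-0.9, -0.4, -0.2]
finger_gap: 0.0005
t 2.75 tcp [0.4511 0.378  0.1019] s,w 0.09227078972379624 0.5813028552162698 q [-0.0021  0.3536  0.9354 -0.0031] F [-0.9398 -0.3524 -0.1726] Fs -0.477807840692009 gap 0.0004702722701606587
```

```bash
python3 -m crank '[0.04,-0.035,0,0,0,0, 0.075,-0.065,0,0,0,0, 0.11,-0.095,0,0,0,0, 0.145,-0.126,0,0,0,0, 0.165,-0.144,0,0,0,0]'; python3 -c "
from h import *
tcp()"
```

```text
time: 3.25
tool_pos: [0.4772, 0.3565, 0.1031]
tcp_rot: [-0.002, 0.354, 0.935, -0.002]
ft_force: [-0.7, 2.8, 1.2]
finger_gap: 0.0003
t 3.25 tcp [0.4772 0.3565 0.1031] s,w 0.12606281691593924 0.5821660292396288 q [-0.0015  0.354   0.9352 -0.002 ] F [-0.7388  2.8323  1.2053] Fs -2.416318729140255 gap 0.00033583964984253644
```

```bash
python3 -m crank '[0.02,-0.017,0,0,0,0, 0.04,-0.035,0,0,0,0, 0.055,-0.048,0,0,0,0]'; python3 -c "
from h import *
tcp()"
```

```text
time: 3.55
tool_pos: [0.4832, 0.3512, 0.1033]
tcp_rot: [-0.005, 0.355, 0.935, -0.001]
ft_force: [-17.3, 14.8, 7.0]
finger_gap: 0.0005
t 3.55 tcp [0.4832 0.3512 0.1033] s,w 0.13408882080027149 0.5821585637457524 q [-0.0048  0.3547  0.935  -0.001 ] F [-17.2935  14.769    7.0164] Fs -22.7408247306116 gap 0.0005037066741349067
```

```bash
python3 -c "
from h import *
p=r.get_image('scene'); save(p,'s2.png',(190,130,350,250),4)"
```

```text
(no output)
```

View pics/s2.png

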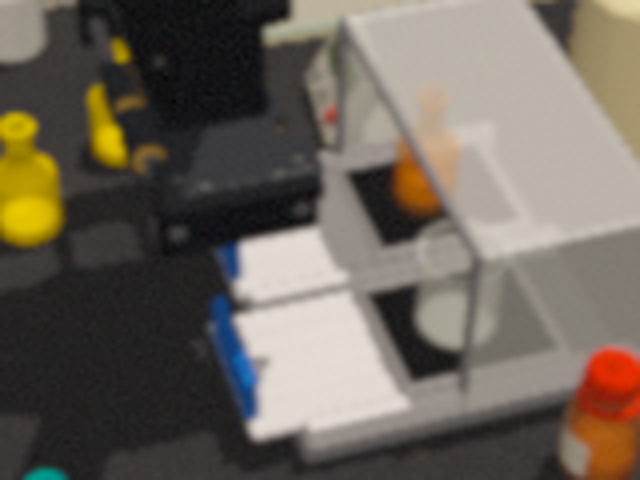

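The force rose to 23 N after about 21 mm of travel, and the lip's outer face is now at loader x of about -82 mm. The carrier is against its home stop and the bottle is upright (crop 425,180). I'll back off, lift, and go above the spot behind the right lip.

```bash
python3 -m crank '[-0.06,0.052,0,0,0,0, -0.125,0.109,0,0,0,0, -0.125,0.109,0.15,0,0,0, -0.125,0.109,0.4,0,0,0, -0.125,0.109,0.55,0,0,0]'; python3 -m crank '[-0.04,-0.13,0,0,0,0, -0.1,-0.32,0,0,0,0, -0.15,-0.5,0,0,0,0, -0.19,-0.62,0,0,0,0, -0.19,-0.62,0,0,0,0]'; python3 -c "
from h import *
tcp(); p=r.get_image('wrist'); save(p,'w2.png'); blue(p,(80,100,340,384)); p=r.get_image('top'); blue(p,(205,150,285,225))"
```

```text
time: 4.1
tool_pos: [0.4647, 0.3681, 0.188]
tcp_rot: [-0.004, 0.354, 0.935, -0.0]
ft_force: [1.1, 0.3, 0.8]
finger_gap: 0.0004
time: 4.6
tool_pos: [0.4354, 0.2734, 0.1877]
tcp_rot: [-0.004, 0.355, 0.935, -0.001]
ft_force: [-0.3, 0.9, -0.3]
finger_gap: 0.0006
t 4.6 tcp [0.4354 0.2734 0.1877] s,w 0.1490675670325005 0.492031756742496 q [-0.0038  0.355   0.9349 -0.0013] F [-0.2599  0.8967 -0.3289] Fs -0.784588830829146 gap 0.0006102168817931849
[ 80 104   3  33  65] [ 80.7 123.4] s,w [0.0782 0.3474] s [0.0629 0.3451] [0.0882 0.3496]
[ 80 139   7  33 150] [ 82.5 155.8] s,w [0.1048 0.3443] s [0.0907 0.3398] [0.1178 0.3474]
[ 80 177  15  70 686] [ 85.4 216.7] s,w [0.1598 0.3372] s [0.123  0.3278] [0.1884 0.3448]
[222 176  66   7 322] [253.2 179.5] s,w [0.1263 0.4889] s [0.1235 0.4618] [0.1288 0.5181]
[324 197  16   7 108] [331.7 200. ] s,w [0.1453 0.5578] s [0.1426 0.5509] [0.1482 0.5644]
[ 85 275  16  22 297] [ 92.  285.7] s,w [0.2305 0.3313] s [0.2187 0.3236] [0.242  0.3388]
```

View pics/w2.png

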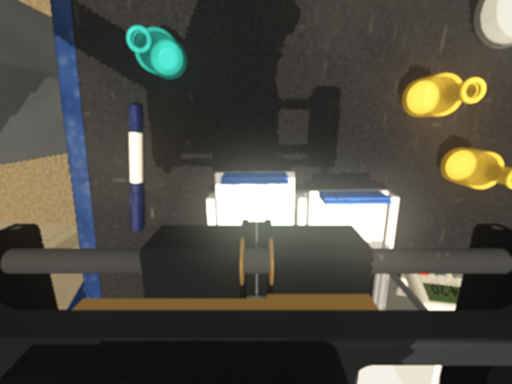

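```bash
python3 -m crank '[0.04,-0.035,-0.1,0,0,0, 0.04,-0.035,-0.25,0,0,0, 0.04,-0.035,-0.42,0,0,0, 0.04,-0.035,-0.57,0,0,0, 0.04,-0.035,-0.57,0,0,0]'; python3 -c "
from h import *
tcp()"
```

```text
time: 5.2
tool_pos: [0.4401, 0.2691, 0.0983]
tcp_rot: [-0.006, 0.354, 0.935, -0.003]
ft_force: [-0.3, -0.3, 0.1]
finger_gap: 0.0003
t 5.2 tcp [0.4401 0.2691 0.0983] s,w 0.15538084185151374 0.49187889764355264 q [-0.0061  0.3543  0.9351 -0.0029] F [-0.3119 -0.278   0.1086] Fs -0.05285615113587357 gap 0.00032238709190512646
```

```bash
python3 -m crank '[-0.04,0.035,0.012,0,0,0, -0.08,0.07,0.012,0,0,0, -0.12,0.105,0.012,0,0,0, -0.165,0.144,0.012,0,0,0, -0.21,0.183,0.012,0,0,0]'; python3 -c "
from h import *
tcp()"
```

```text
time: 5.7
tool_pos: [0.4085, 0.2974, 0.101]
tcp_rot: [-0.005, 0.354, 0.935, -0.002]
ft_force: [3.0, -2.7, -0.7]
finger_gap: 0.0004
t 5.7 tcp [0.4085 0.2974 0.101 ] s,w 0.11307742320209226 0.49248086928638285 q [-0.0053  0.3542  0.9351 -0.0022] F [ 2.9974 -2.749  -0.7128] Fs 4.065639102020641 gap 0.000372055176220994
```

```bash
python3 -m crank '[-0.03,0.026,0,0,0,0, -0.06,0.052,0,0,0,0, -0.09,0.078,0,0,0,0, -0.12,0.105,0,0,0,0]'; python3 -c "
from h import *
tcp()"; python3 -m crank '[-0.01,0.009,0,0,0,0, -0.02,0.017,0,0,0,0, -0.025,0.022,0,0,0,0]'; python3 -c "
from h import *
tcp()"
```

```text
time: 6.1
tool_pos: [0.3904, 0.3135, 0.1013]
tcp_rot: [-0.005, 0.354, 0.935, -0.002]
ft_force: [1.1, -2.6, 1.8]
finger_gap: 0.0005
t 6.1 tcp [0.3904 0.3135 0.1013] s,w 0.08880320869410013 0.492695497610051 q [-0.0052  0.3543  0.9351 -0.0021] F [ 1.0764 -2.6234  1.8112] Fs 2.533876661189738 gap 0.00045662528356762294
time: 6.4
tool_pos: [0.3885, 0.3152, 0.1014]
tcp_rot: [-0.002, 0.354, 0.935, -0.003]
ft_force: [11.8, -13.3, -3.5]
finger_gap: 0.0004
t 6.4 tcp [0.3885 0.3152 0.1014] s,w 0.08630241518266993 0.4927777876460678 q [-0.0025  0.3536  0.9354 -0.003 ] F [ 11.7881 -13.2556  -3.549 ] Fs 17.593776706851926 gap 0.0003627896336863303
```

```bash
python3 -m crank '[-0.015,0.013,0,0,0,0, -0.02,0.017,0,0,0,0]'; python3 -c "
from h import *
tcp()"
```

```text
time: 6.6
tool_pos: [0.3881, 0.3155, 0.1014]
tcp_rot: [0.001, 0.353, 0.936, -0.004]
ft_force: [15.5, -16.2, -4.7]
finger_gap: 0.0004
t 6.6 tcp [0.3881 0.3155 0.1014] s,w 0.08581246820640562 0.49274193467383876 q [ 0.0009  0.353   0.9356 -0.0042] F [ 15.4903 -16.2122  -4.7491] Fs 22.32748684249064 gap 0.00037694739589767075
```

The right carrier is stopped hard: another 3 mm of command moved it only 0.5 mm while the force rose to 22 N. I'll free the fingertip from the lip, lift, and move clear towards the start pose.

```bash
python3 -m crank '[0.03,-0.026,0,0,0,0, 0.06,-0.052,0.02,0,0,0, 0.06,-0.052,0.2,0,0,0, 0.06,-0.052,0.45,0,0,0, 0.06,-0.052,0.75,0,0,0]'; python3 -m crank '[-0.1,0.2,0.3,0,0,0, -0.3,0.4,0.5,0,0,0, -0.5,0.65,0.6,0,0,0, -0.75,0.9,0.6,0,0,0, -0.85,1,0.6,0,0,0]'; python3 -m crank '[-0.1,0.2,0,0,0,0, -0.2,0.4,0,0,0,0, -0.3,0.6,0,0,0,0, -0.3,0.6,0,0,0,0]'; python3 - <<'E'
from h import *
tcp(); p=r.get_image('top'); q=r.get_image('scene'); blue(p,(190,150,285,240))
a=cv2.resize(p['image'][80:290,170:370],(380,399)); b=cv2.resize(q['image'][110:310,170:390],(420,399))
cv2.imwrite('pics/end.png',np.hstack([a,b])[:,:,::-1])
E
```

```text
time: 7.1
tool_pos: [0.3958, 0.3074, 0.2138]
tcp_rot: [-0.001, 0.353, 0.936, -0.005]
ft_force: [0.8, 0.8, -0.8]
finger_gap: 0.0005
time: 7.6
tool_pos: [0.2659, 0.4598, 0.3055]
tcp_rot: [-0.002, 0.352, 0.936, -0.004]
ft_force: [0.2, -0.2, 0.0]
finger_gap: 0.0004
time: 8.0
tool_pos: [0.2182, 0.5525, 0.3053]
tcp_rot: [-0.003, 0.351, 0.937, -0.003]
ft_force: [0.8, 0.1, -0.2]
finger_gap: 0.0007
t 8.0 tcp [0.2182 0.5525 0.3053] s,w -0.19791471696865182 0.5600520195948774 q [-0.0027  0.3506  0.9365 -0.0034] F [ 0.8045  0.1362 -0.2267] Fs 0.5176115843259476 gap 0.0006945715023475856
[224 165  22  20  88] [234.5 174.4] s,w [0.1461 0.5837] s [0.1426 0.5541] [0.1496 0.6127]
[234 219  22  20  81] [244.6 228.3] s,w [0.0717 0.4914] s [0.0686 0.4624] [0.0748 0.5201]
```

View pics/end.png

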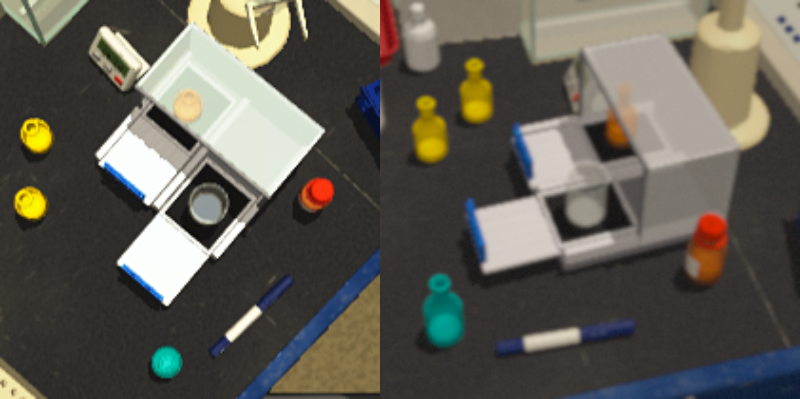

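Measured by the top camera, the lips are now 74.4 mm apart along the slide, against 75 mm for one home and one at its end stop. Both vessels are upright (beaker at crop px 208,205, bottle at 187,105), and the timer, marker and red-capped bottle have not moved.

```bash
python3 -c "
from rig import r
print(r.close_job())"
```

```text
the job is handed in; nothing more can be done
None
```

Both carriers are where you asked, and the job is handed in at about 8 s of the 40 s allowed. I pushed the left carrier (amber bottle) home from the front of its lip with shut fingers, moving it about 21 mm. I then hooked the fingertip behind the right lip and drew the beaker's carrier out to its end stop.

- **Stops reached:** each carrier met a hard stop at about 22 N.
- **Position check:** the top camera puts the two lips 74.4 mm apart along the slide. The ideal is 75 mm, so the difference is within the 2 mm calibration.
- **Surroundings:** in the last pictures the beaker and bottle stand upright, the timer, marker and red-capped bottle look undisturbed, and the arm is clear of everything.

No check failed or disagreed. I viewed 6 pictures.

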